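# Take the tiffin tins apart for drying

### The job

Take the little steel tiffin apart: first fold its carrying handle down to either side, then take off the lid and set it, knob up, on the orange-red drying mat, and then lift off the upper tin and stand it upright on the mat next to the lid, both standing wholly on the mat and neither dropped. Leave the lower tin seated in the carrier, the carrier standing where it is with its handle folded down, and the things around undisturbed.

Things in the scene. Friction and masses are not known exactly. Their poses are not given: they have to be found in the camera images.
- carrier: Tiffin carrier, loose, 0.9 kg: dark steel foot disc 100 mm across, 8 mm thick, with a low ring locating the lower tin; two flat uprights 14 mm wide at its own +x and -x sides (inner faces 39 mm from the axis), 113 mm high. The tins stack on its axis between the uprights, so they can be gripped across the carrier's y. Origin: centre of its underside; z up.
- carry_handle (a joint): Angle of the carrying handle (rad) about the carrier's x axis through its pivots: 0 = straight up across the stack, positive = swung towards the carrier's -y side, negative = its +y side; stops at +-1.9. Friction (about 1 N at the bar) holds it anywhere. Near upright it bars the lid and tins. Folded down means lying about level or lower: at least 70 degrees from upright.
- handle_pivot (a point): Middle of the handle's pivot line, on the carrier's axis, 105 mm above its underside.
- handle_bar (a point): Middle of the handle's cross bar: a black grip sleeve 12 mm in diameter, 60 mm long along the carrier's x, 85 mm from the pivot line. The handle is a U of 6 mm wire, 102 mm wide in all. When upright the bar's centre line is 190 mm above the worktop, 46 mm above the lid's knob top.
- tin_lid: Steel lid, 64 mm across, 70 g, with a 54 mm plug 6 mm deep that nests in the upper tin (1.5 mm play) and a black knob: 20 mm diameter from 18 to 30 mm above the origin, neck 13 mm wide from 12 to 15 mm, top at 36 mm. Origin: centre of the plug's underside; z up through the knob. Seated, its origin is 108 mm above the worktop. It stands on its plug.
- upper_tin: Upper open steel tin, 62 mm outside diameter, 56 mm high, wall 2.5 mm, about 120 g; the lowest 6 mm are a 54 mm foot that nests in the tin below (1.5 mm play). Origin: centre of the foot's underside; z up. Seated, its origin is 58 mm and its rim 114 mm above the worktop. Lift straight up at least 6 mm to free it.
- lower_tin: Lower tin, same size and shape, about 200 g; it stays in the carrier, its origin 8 mm and its rim 64 mm above the worktop.
- drying_mat: Orange-red ribbed drying mat fixed to the worktop, 110 mm along its own x, 200 mm along its y; rib tops 6 mm above the worktop. Origin: centre of its underside. Two things fit side by side along y, e.g. at y = +45 and -45 mm.
- egg_timer: Bystander: red and cream kitchen timer, 64 mm across, 47 mm high; origin centre of its underside.
- spice_jar: Bystander: spice jar with yellow cap, 42 mm across, 96 mm high; origin centre of its underside.
- tape_roll: Bystander: roll of tan tape lying flat, 98 mm across, 25 mm high; origin centre of its underside.
- small_tin: Bystander: small green food tin, 57 mm across, 72 mm high; origin centre of its underside.
Things that resemble listed ones, but are neither listed nor needed, are in the scene too. What is shaped like the tin_lid but green or turquoise is not meant.

How it is judged:
By the outcome, as a careful person would: the job done as asked, in the order asked, and still so for the second after the job is handed in, with the robot touching nothing.
It also fails if it takes over 72 s, if anything falls off the work surface, if the arm or the gripper's body presses on something with over 40 N, if the wrist force passes 120 N, or if a joint passes its speed limit or range.

### The arm

A 6-joint arm with a two-finger parallel gripper is mounted at the origin on a cart in front of the work surface, level with it; the furniture and walls round the work are solid. World frame = base frame: x ahead of the robot, y to its left, z up, the work surface at z = 0. Lengths are in m, angles in rad, forces in N, time in s.
With the tool pointing down it reaches from about 0.375 to 0.925 m from the base axis. Payload 5.7 kg.
Tool frame: the origin (TCP) lies at the centre of the arm's flange, where the gripper is bolted on; the fingertips stand 173 mm ahead of it and the grasp point (between the pads) lies 155 mm ahead of it (arm.grip_point_offset is the distance from the TCP to the grasp point, in m); z points along the fingers, y is the line along which they close (so a half turn about z gives the same grasp; the last joint's range is limited). The gripper opens to 85 mm and grips with 20 to 120 N. Pads are 22 mm wide; open, the fingers measure 114 mm over their backs; the gripper's body (76 mm by 85 mm) begins 54 mm behind the grasp point. The pads swing forward as they close: fully open they stand 13 mm farther back than shut.
Start: joints at [-0.115, 0.359, 1.51, -0, 1.272, -0.115], TCP at [0.6, -0, 0.405] pointing down, gripper open.
Joint ranges: [-2.97, 2.97], [-1.01, 2.36], [0.21, 2.38], [-0.96, 4.11], [0.2, 2.71], [-2.98, 2.98]. Speed limits (rad/s): [2.39, 2.39, 3.14, 3.14, 3.14, 3.14].

### API

Orientations are given as a unit quaternion [w, x, y, z].
In Python, from station import arm, optics gives the robot as it stands.
- The arm moves only by the tool drive_tool, never from a script. Its argument "increments" is a list that holds one entry, the list of rows, each a list of 5 numbers: the opening, from 0 (shut) to 1 (fully open), then the shift along the world's x, y, z in mm, then the turn about the world's z in rad. In form: [[[fingers, x, y, z, roll], ...]]. A call has exactly 5 rows; each row shifts and turns the commanded pose from where the row before left it; what a row does not reach is not made up. A row lasts 1/12 s, in which the tool goes at most 41.7 mm and 7.16 degrees, less where a joint would pass 70% of its speed; a pose out of reach is approached as far as the arm can. A call with a gripper value outside its range is refused whole. The fingers move at their own pace and stop on an object; "grip_force" is the grip in N (left out, the last holds). Time passes only in rows, so rows that do not move let the fingers close, or fill a call up. It gives the time, the measured TCP pose, the force, the opening and the grip force at its end, in the units of the state.
- arm.get_state(): the state, without advancing time (a new reading comes with each control period).
- optics.capture(name): name is "scene" or "side" or "wrist"; returns (picture, depth): 480x640x3 uint8, red, green, blue; 480x640 float32, m along the optical axis (not along the pixel's ray), 0 where there is no reading.
- optics.camera_model(name): a dict with "fx", "fy", "cx", "cy" (pixels), "k1" (the pictures are not rectified: a ray, as slopes to the right and down, at radius r is drawn at 1 + k1 r^2 times it, then the intrinsics apply), "rvec" (rotation vector, rad) and "tvec" (3), from world to camera coordinates, as OpenCV has them. Camera axes: x right, y down, z forward; pixel columns grow to the right and rows downward; lengths in m; the calibration is good to about 2 mm. A picture is of the moment at which its call begins: read the wrist's pose just before it. camera_model takes no time and is no camera call; for the wrist camera it gives the pose at the moment of the call.
- arm.sign_off(): hands the job in; it is judged then, once.
The state is a dict: "t": time; "joints": joint angles; "qd": joint speeds; "effort": joint torques, N m; "position": TCP position; "tool_rot": TCP orientation; "force": force on the tool from outside, world axes, zero at the start; "torque": the same for the moment, N m; "grip_width": opening from 0.0 (shut) to 1.0 (fully open); "grip_force": force on a finger pad.
Only numpy, scipy, OpenCV 4.12 (cv2) and the standard library are available. Lean on these libraries where they do the work, as an engineer would, in place of code of your own. Each camera call takes 0.05 s, during which the arm holds its last target. There are 200 camera calls.

## Working session

There is one attempt and no reset: what is moved stays moved. The work goes in short steps, Python scripts to look and compute and a tool call to move; the robot and the scene stay as the last step left them, time stands still between calls to the robot, and variables do not carry over. Pictures are saved under pics/ and viewed, at most 12 in all, crops included, and the job is handed in when it is done.

Besides the shell and the picture viewer there is one more tool, called after "Call:" as name(argument=value, ...), one argument or row to a line, values as JSON. drive_tool: Moves the arm, as the interface text tells. Its arguments: {"type":"object","properties":{"increments":{"type":"array","items":{"type":"array","items":{"type":"array","items":{"type":"number"}}}},"grip_force":{"type":"number"}},"required":["increments"]}

```bash
ls; mkdir -p pics; cat > h.py <<'E'
import numpy as np, cv2
from station import arm, optics
def cap(n):
    m=optics.camera_model(n); im,d=optics.capture(n); return im,d,m
def save(p,im): cv2.imwrite('pics/'+p+'.png',cv2.cvtColor(im,cv2.COLOR_RGB2BGR))
def rays(m,uv):
    uv=np.asarray(uv,float).reshape(-1,2); xd=(uv-[m['cx'],m['cy']])/[m['fx'],m['fy']]
    x=xd.copy()
    for _ in range(20): x=xd/(1+m['k1']*(x**2).sum(1,keepdims=True))
    R=cv2.Rodrigues(np.array(m['rvec'],float))[0]; t=np.array(m['tvec'],float)
    return -R.T@t, np.c_[x,np.ones(len(x))]@R
def onz(m,uv,z):
    o,r=rays(m,uv); return o+r*((z-o[2])/r[:,2])[:,None]
def cloud(m,d):
    v,u=np.mgrid[0:480,0:640]; o,r=rays(m,np.c_[u.ravel(),v.ravel()])
    P=o+r*d.reshape(-1,1); P[d.ravel()==0]=np.nan
    return P.reshape(480,640,3)
E
python3 - <<'E'
from h import *
s=arm.get_state();print(s)
print(arm.grip_point_offset)
for n in('scene','side'):
    im,d,m=cap(n);save(n+'0',im);np.savez('pics/'+n+'0.npz',im=im,d=d,**{k:m[k] for k in m});print(n,rays(m,[[320,240]]))
E
```

```text
pics
{'t': 0.0, 'joints': array([-1.15097920e-01,  3.59499797e-01,  1.51145433e+00, -8.94666858e-06,
        1.27248247e+00, -1.15086112e-01]), 'qd': array([-7.63280271e-05, -1.23413403e-03, -7.30755122e-04, -5.71696403e-05,
       -2.90330566e-04,  1.37412393e-04]), 'effort': array([ 1.96551155e-03, -5.27614331e+01, -2.78626120e+01, -6.37880498e-05,
        1.32890840e-02, -2.81424428e-05]), 'position': array([5.99631966e-01, 3.44132047e-05, 4.03848051e-01]), 'tool_rot': array([-7.19831229e-04,  7.07109723e-01,  7.07103238e-01, -5.76102874e-04]), 'force': array([-0.45480158, -0.43810002,  0.25150038]), 'torque': array([ 0.01970706,  0.02627384, -0.03561949]), 'grip_force': 0.0, 'grip_width': 0.9972482822918485}
0.1547
scene (array([-0.16005811,  1.02171575,  0.85348937]), array([[ 0.56115303, -0.59421498, -0.5762605 ]]))
side (array([ 0.00252055, -0.71539076,  0.80496702]), array([[ 0.38017719,  0.77342219, -0.50732441]]))
```

View pics/scene0.png

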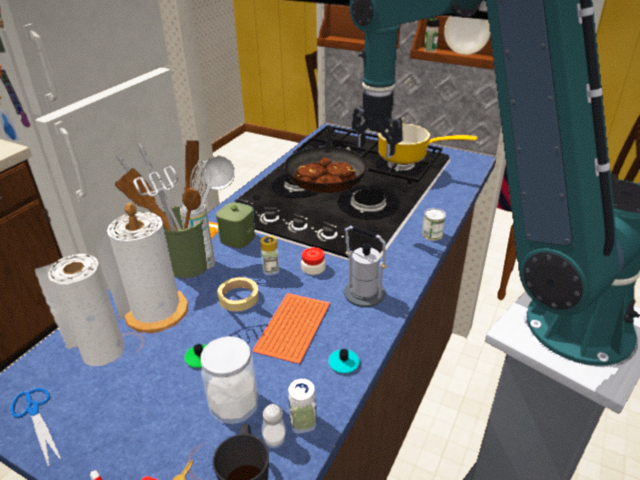

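View pics/side0.png

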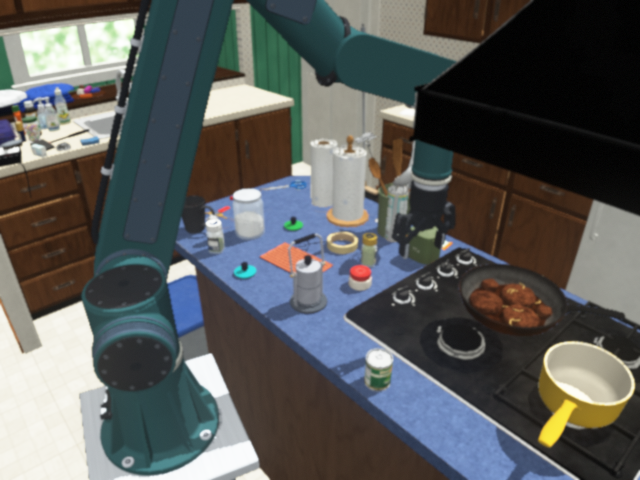

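The scene view shows the tiffin at about (365,275), the mat at (293,327), the timer at (313,262), the jar at (270,255) and the tape at (238,294). In the side view the tiffin is at (309,285) and the handle bar looks to be near (307,239), swung away from upright.

```bash
python3 - <<'E'
from h import *
for n in('scene','side'):
    z=np.load('pics/'+n+'0.npz');im,d=z['im'],z['d'];m={k:z[k] for k in z.files}
    P=cloud(m,d)
    # mat
    hsv=cv2.cvtColor(im,cv2.COLOR_RGB2HSV)
    k=((hsv[...,0]<14)&(hsv[...,1]>130)&(hsv[...,2]>120)).astype(np.uint8)
    c=[c for c in cv2.findContours(k,0,2)[0] if cv2.contourArea(c)>300 ]
    for q in c:
        w=onz(m,q.reshape(-1,2),0.006)[:,:2]
        print(n,'red',cv2.contourArea(q),q.reshape(-1,2).mean(0).round(), cv2.minAreaRect((w*1000).astype(np.float32)))
    for nm,(u,v) in dict(scene=dict(timer=(313,256),jar=(269,241),tape=(238,285),tin=(433,215),knob=(366,248)),side=dict(timer=(360,270),jar=(370,238),tin=(378,356),tape=(343,235),knob=(308,259),bar=(307,239)))[n].items():
        print(nm,P[v,u].round(3))
    c={'scene':(330,215,400,310),'side':(280,225,340,315)}[n]
    cr=im[c[1]:c[3],c[0]:c[2]]
    cr=cv2.resize(cr,None,fx=5.5,fy=5.5,interpolation=cv2.INTER_CUBIC); z=cr if n=='scene' else z
    if n=='scene': A=cr
    else:
        h=max(A.shape[0],cr.shape[0]);pad=lambda x:np.pad(x,((0,h-x.shape[0]),(0,0),(0,0)));save('crop0',np.hstack([pad(A),pad(cr)]))
E
```

```text
scene red 2898.0 [294. 329.] ((483.7812194824219, 435.7083435058594), (108.61248779296875, 198.77511596679688), 23.36568832397461)
timer [0.59  0.254 0.047]
jar [0.668 0.329 0.097]
tape [0.682 0.429 0.01 ]
tin [ 0.452 -0.08   0.07 ]
knob [0.432 0.242 0.142]
side red 342.0 [277. 257.] ((434.19268798828125, 471.10894775390625), (148.26290893554688, 78.36043548583984), 69.59712982177734)
timer [nan nan nan]
jar [0.667 0.312 0.097]
tin [ 0.451 -0.083  0.07 ]
tape [0.672 0.479 0.019]
knob [0.434 0.229 0.139]
bar [0.437 0.242 0.189]
```

View pics/crop0.png

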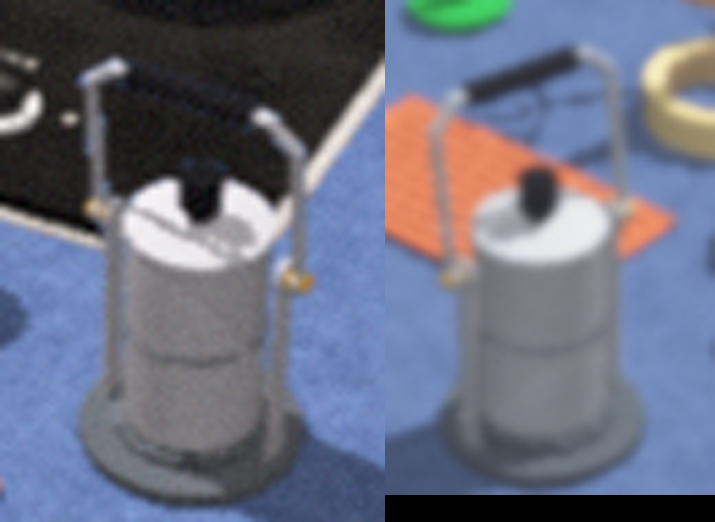

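The crop shows the handle upright. The gold pivots are at scene (348,253) and (384,266), and at side (293,275) and (324,263). The sleeve ends are at scene (353,228) and (377,236), and at side (295,242) and (314,235).

```bash
python3 - <<'E'
from h import *
M={n:(lambda z:{k:z[k] for k in z.files})(np.load('pics/'+n+'0.npz')) for n in('scene','side')}
def tri(a,b):
    o1,r1=rays(M['scene'],a);o2,r2=rays(M['side'],b);r1=r1[0];r2=r2[0]
    s=np.linalg.lstsq(np.c_[r1,-r2],o2-o1,rcond=None)[0];p,q=o1+s[0]*r1,o2+s[1]*r2
    return (p+q)/2,np.linalg.norm(p-q)
for nm,a,b in [('pivL',(347.6,252.6),(324,262.8)),('pivR',(383.8,265.9),(292.7,275)),('barL',(353.3,228.1),(314.5,235)),('barR',(376.9,235.9),(295.5,242.3)),('pL?',(347.6,252.6),(292.7,275))]:
    p,e=tri(a,b);print(nm,p.round(4),round(e,4))
for n in M:
  P=cloud(M[n],M[n]['d']); 
  k=(np.hypot(P[...,0]-.44,P[...,1]-.235)<.06)&(P[...,2]>.02)
  q=P[k]; 
  for lo,hi in((.107,.12),(.125,.15),(.18,.2)):
    w=q[(q[:,2]>lo)&(q[:,2]<hi)];print(n,lo,len(w),np.nanmedian(w,0).round(4),w.min(0).round(3),w.max(0).round(3))
E
```

```text
pivL [0.4855 0.2435 0.1041] 0.0001
pivR [0.39   0.2277 0.1043] 0.0001
barL [0.4628 0.2524 0.1887] 0.0
barR [0.4053 0.2407 0.1882] 0.001
pL? [0.4344 0.263  0.1039] 0.0783
scene 0.107 321 [0.4263 0.2468 0.1174] [0.384 0.203 0.107] [0.484 0.27  0.12 ]
scene 0.125 128 [0.4315 0.2414 0.1399] [0.383 0.23  0.125] [0.486 0.254 0.149]
scene 0.18 181 [0.4294 0.2518 0.1922] [0.385 0.239 0.18 ] [0.482 0.261 0.199]
side 0.107 289 [0.4277 0.2233 0.1172] [0.384 0.2   0.107] [0.487 0.265 0.12 ]
side 0.125 112 [0.4323 0.2302 0.1386] [0.384 0.222 0.125] [0.485 0.251 0.15 ]
side 0.18 141 [0.4295 0.2427 0.1915] [0.384 0.232 0.18 ] [0.479 0.254 0.198]
```

Call:
drive_tool(
  increments=[
    [[0, -11.4, 19, 0, 0.1164], [0, -11.4, 19, 0, 0.1164], [0, -11.4, 19, 0, 0.1164], [0, -11.4, 19, 0, 0.1164], [0, -11.4, 19, 0, 0.1164]],
  ],
  grip_force=30,
)

```text
t: 0.52
position: [0.5422, 0.0957, 0.4042]
tool_rot: [-0.0, 0.472, 0.882, -0.0]
force: [-0.5, 0.2, 0.2]
grip_width: 0.298
grip_force: 0.0
```

Call:
drive_tool(
  increments=[
    [[0, -11.4, 19, 0, 0.1164], [0, -11.4, 19, 0, 0.1164], [0, -11.4, 19, 0, 0.1164], [0, -11.4, 19, 0, 0.1164], [0, -11.4, 19, 0, 0.1164]],
  ],
)

```text
t: 0.93
position: [0.4851, 0.1908, 0.4043]
tool_rot: [-0.0, 0.199, 0.98, -0.0]
force: [0.1, -0.1, 1.2]
grip_width: 0.005
grip_force: 0.0
```

Call:
drive_tool(
  increments=[
    [[0, -11.4, 19, 0, 0.1164], [0, -11.4, 19, 0, 0.1164], [0, -11.4, 19, 0, 0.1164], [0, -11.4, 19, 0, 0.1164], [0, -11.4, 19, 0, 0.1164]],
  ],
)

```text
t: 1.35
position: [0.4281, 0.2857, 0.4043]
tool_rot: [-0.0, -0.09, 0.996, -0.0]
force: [0.9, 0.1, 0.2]
grip_width: -0.003
grip_force: 0.0
```

```bash
python3 - <<'E'
from h import *
from scipy.spatial.transform import Rotation as R
s=arm.get_state();q=s['tool_rot'];print(s['t'],s['position'],s['joints'].round(3),R.from_quat([q[1],q[2],q[3],q[0]]).as_matrix().round(3))
im,d,m=cap('wrist');save('wrist1',im);np.savez('pics/wrist1.npz',im=im,d=d,**m);print(rays(m,[[320,240]]))
E
```

```text
1.35 [0.42813551 0.28574927 0.4043454 ] [ 0.454  0.237  1.692 -0.     1.214 -1.297] [[-0.984 -0.18  -0.001]
 [-0.18   0.984 -0.   ]
 [ 0.001 -0.    -1.   ]]
(array([0.36160004, 0.27315537, 0.3729396 ]), array([[ 0.24742717,  0.04932855, -0.96776658]]))
```

View pics/wrist1.png

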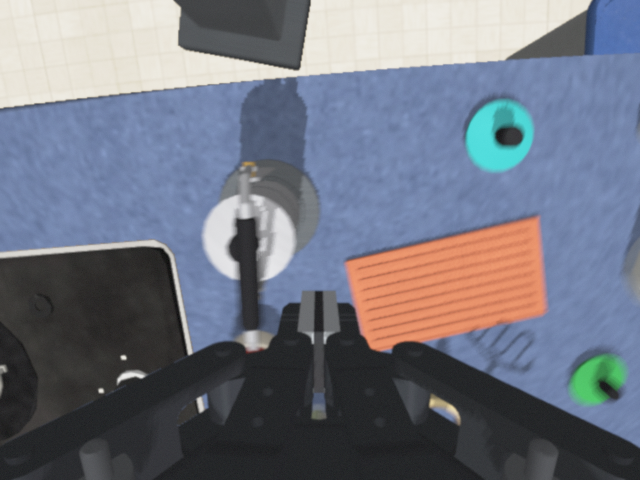

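The wrist view shows the lid disc at (249,238), the upright bar along (247,217)–(250,330), the mat with corners near (347,262), (538,217), (546,305) and (372,350), and the turquoise decoy at (500,135).

```bash
python3 - <<'E'
from h import *
z=np.load('pics/wrist1.npz');im,d=z['im'],z['d'];m={k:z[k] for k in z.files}
P=cloud(m,d);near=np.hypot(P[...,0]-.438,P[...,1]-.2356)<.06
print('bar',onz(m,[[247,217],[250,330]],.190).round(4))
k=near&(abs(P[...,2]-.118)<.005)
print(k.sum(),np.median(P[k],0))
c=max(cv2.findContours(k.astype(np.uint8),0,2)[0],key=cv2.contourArea);w=onz(m,cv2.convexHull(c).reshape(-1,2),np.median(P[k][:,2]))
print('lid',cv2.minEnclosingCircle((w[:,:2]*1000).astype(np.float32)))
for lo,hi in((.13,.15),(.003,.012),(.18,.2)):
    q=P[near&(P[...,2]>lo)&(P[...,2]<hi)]
    print(lo,len(q),np.median(q,0).round(4),cv2.minEnclosingCircle((q[:,:2]*1000).astype(np.float32)))
    if lo==.18: v=np.linalg.svd(q[:,:2]-q[:,:2].mean(0),full_matrices=False)[2][0];print(np.degrees(np.arctan2(v[1],v[0])))
hsv=cv2.cvtColor(im,cv2.COLOR_RGB2HSV)
k=((hsv[...,0]<14)&(hsv[...,1]>130)&(hsv[...,2]>120)).astype(np.uint8)
q=max(cv2.findContours(k,0,2)[0],key=cv2.contourArea);w=onz(m,q.reshape(-1,2),0.006)
print('mat',cv2.minAreaRect((w[:,:2]*1000).astype(np.float32)))
E
```

```text
bar [[0.4034 0.2451 0.19  ]
 [0.464  0.2547 0.19  ]]
4312 [0.43176974 0.24215997 0.11782694]
lid ((434.26806640625, 240.9976348876953), 31.25628662109375)
0.13 192 [0.4355 0.2295 0.1428] ((414.6031494140625, 232.22750854492188), 30.118330001831055)
0.003 2371 [0.4143 0.2617 0.0073] ((435.78948974609375, 235.31100463867188), 49.95692443847656)
0.18 3315 [0.428  0.2476 0.1928] ((433.6007385253906, 246.6982421875), 48.63843536376953)
10.023434970492945
mat ((482.1414794921875, 432.61773681640625), (107.80262756347656, 191.73130798339844), 23.843061447143555)
```

Call:
drive_tool(
  increments=[
    [[0, 0, 0, -12, 0], [0, 0, 0, -12, 0], [0, 0, 0, -12, 0], [0, 0, 0, -12, 0], [0, 0, 0, -12, 0]],
  ],
)

```text
t: 1.82
position: [0.4288, 0.2849, 0.3439]
tool_rot: [-0.0, -0.087, 0.996, -0.0]
force: [-0.6, -0.5, 0.7]
grip_width: -0.001
grip_force: 0.0
```

Call:
drive_tool(
  increments=[
    [[0, 1.7, -10, -0.4, 0], [0, 1.7, -10, -0.4, 0], [0, 1.7, -10, -0.4, 0], [0, 1.7, -10, -0.4, 0], [0, 1.7, -10, -0.4, 0]],
  ],
)

```text
t: 2.23
position: [0.4379, 0.2338, 0.3433]
tool_rot: [0.001, -0.087, 0.996, 0.0]
force: [-0.2, 0.6, -1.6]
grip_width: 0.004
grip_force: 0.6
```

Call:
drive_tool(
  increments=[
    [[0, 1, -5.9, -3.2, 0], [0, 1, -5.9, -3.2, 0], [0, 1, -5.9, -3.2, 0], [0, 1, -5.9, -3.2, 0], [0, 1, -5.9, -3.2, 0]],
  ],
)

```text
t: 2.65
position: [0.4426, 0.205, 0.3263]
tool_rot: [0.0, -0.088, 0.996, 0.0]
force: [0.2, 2.2, -1.5]
grip_width: -0.002
grip_force: 0.8
```

```bash
python3 - <<'E'
from h import *
im,d,m=cap('side');im2,d2,m2=cap('scene')
f=lambda x:cv2.resize(x,(400,500),interpolation=cv2.INTER_CUBIC)
save('fold1',np.hstack([f(im[205:330,260:360]),f(im2[200:325,320:420])]))
E
```

```text
(no output)
```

View pics/fold1.png

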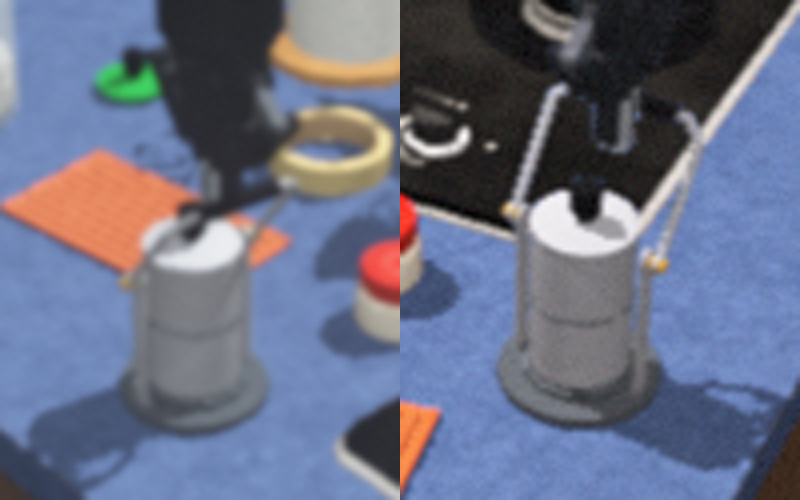

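The fold is working: the bar is about 45° down at side-crop (240,200), carried by the finger, with the tiffin unmoved. I'll finish the push, then press from above.

Call:
drive_tool(
  increments=[
    [[0, 0.9, -5.2, -5.4, 0], [0, 0.9, -5.2, -5.4, 0], [0, 0.9, -5.2, -5.4, 0], [0, 0.9, -5.2, -5.4, 0], [0, 0.9, -5.2, -5.4, 0]],
  ],
)

```text
t: 3.17
position: [0.4469, 0.1793, 0.2989]
tool_rot: [-0.0, -0.087, 0.996, 0.0]
force: [-0.1, 5.5, -1.9]
grip_width: -0.001
grip_force: 2.2
```

Call:
drive_tool(
  increments=[
    [[0, 0, 0, 20, 0], [0, 0, 0, 20, 0], [0, 2.5, -14.5, 5, 0], [0, 2.5, -14.5, 0, 0], [0, 0, 0, 0, 0]],
  ],
)

```text
t: 3.58
position: [0.4524, 0.1486, 0.3448]
tool_rot: [0.0, -0.087, 0.996, -0.001]
force: [-0.5, -0.2, -0.3]
grip_width: 0.003
grip_force: 0.0
```

Call:
drive_tool(
  increments=[
    [[0, 0, 0, -12, 0], [0, 0, 0, -12, 0], [0, 0, 0, -10, 0], [0, 0, 0, -8, 0], [0, 0, 0, -8, 0]],
  ],
)

```text
t: 4.0
position: [0.4522, 0.1494, 0.2939]
tool_rot: [-0.0, -0.088, 0.996, -0.002]
force: [1.6, -7.5, 1.4]
grip_width: 0.003
grip_force: 3.6
```

Call:
drive_tool(
  increments=[
    [[0, 0, 0, -6, 0], [0, 0, 0, -5, 0], [0, 0, 0, -5, 0], [0, 0, 0, 0, 0], [0, 0, 0, 0, 0]],
  ],
)

```text
t: 4.42
position: [0.4518, 0.1497, 0.2777]
tool_rot: [-0.001, -0.088, 0.996, -0.001]
force: [1.5, -5.3, -1.7]
grip_width: 0.003
grip_force: 2.2
```

```bash
python3 - <<'E'
from h import *
im,d,m=cap('side');im2,d2,m2=cap('scene')
f=lambda x:cv2.resize(x,(400,500),interpolation=cv2.INTER_CUBIC)
save('fold2',np.hstack([f(im[205:330,260:360]),f(im2[200:325,320:420])]))
E
```

```text
(no output)
```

View pics/fold2.png

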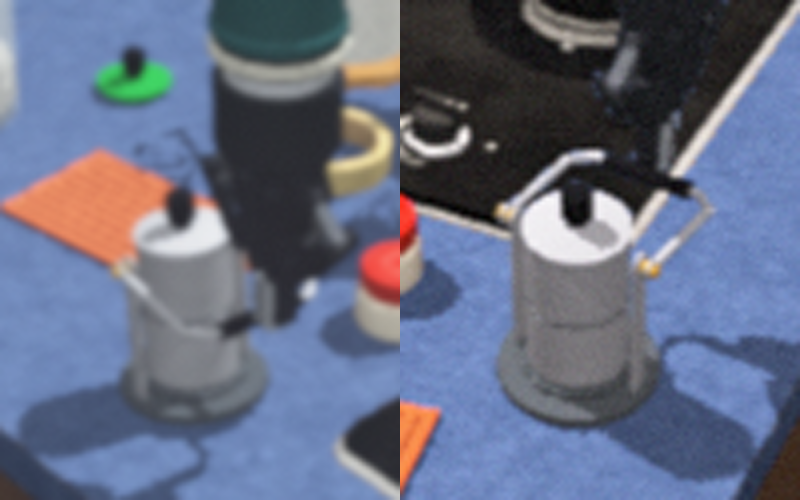

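The finger came down outside the bar and is pressing it inward, with the bar at only about 55–60°. I'll lift clear and measure the handle and carrier.

Call:
drive_tool(
  increments=[
    [[0, 0, 0, 14, 0], [0, 0, 0, 14, 0], [0, 0, 0, 20, 0], [0, 0, 0, 22, 0], [0, 0, 0, 10, 0]],
  ],
)

```text
t: 4.93
position: [0.4525, 0.1509, 0.3607]
tool_rot: [0.001, -0.087, 0.996, 0.0]
force: [1.0, 1.0, 0.9]
grip_width: 0.001
grip_force: 0.0
```

```bash
python3 - <<'E'
from h import *
print(arm.get_state()['position'])
for n in('side','scene'):
    im,d,m=cap(n);P=cloud(m,d);
    u=np.array([-.17,.985]);L=(P[...,:2]-[.437,.236])
    ly=L@u;lx=L@np.array([.985,.17])
    if n=='side':k=(abs(lx)<.05)&(ly<-.05)&(ly>-.1)&(P[...,2]>.04)&(P[...,2]<.175)
    else:k=(abs(lx)<.03)&(ly<-.05)&(ly>-.1)&(P[...,2]>.04)&(P[...,2]<.175)
    print(n,k.sum(),'ly',np.percentile(ly[k],[5,50,95]).round(4),'z',np.percentile(P[k][:,2],[5,50,95]).round(4))
    near=np.hypot(L[...,0],L[...,1])<.06
    q=near&(abs(P[...,2]-.118)<.005);c=max(cv2.findContours(q.astype(np.uint8),0,2)[0],key=cv2.contourArea);w=onz(m,cv2.convexHull(c).reshape(-1,2),.118)
    print('lid',cv2.minEnclosingCircle((w[:,:2]*1000).astype(np.float32)),np.median(P[q],0))
    q=near&(P[...,2]>.003)&(P[...,2]<.011);w=P[q][:,:2]*1000;print('disc',cv2.minEnclosingCircle(w.astype(np.float32)))
E
```

```text
[0.4524628  0.15088796 0.36070363]
side 145 ly [-0.0828 -0.0796 -0.0695] z [0.1406 0.1471 0.1514]
lid ((432.50506591796875, 230.04058837890625), 34.66592025756836) [0.42865069 0.22277246 0.11903254]
disc ((433.39056396484375, 234.5207061767578), 57.200286865234375)
scene 113 ly [-0.0769 -0.071  -0.0674] z [0.1427 0.1487 0.1526]
lid ((434.2271728515625, 239.74276733398438), 34.74522399902344) [0.42888573 0.24161395 0.11898633]
disc ((436.70562744140625, 236.73379516601562), 59.24637222290039)
```

Call:
drive_tool(
  increments=[
    [[0, -2, 11.5, 0, 0], [0, 0, 0, -14, 0], [0, 0, 0, -14, 0], [0, 0, 0, -4, 0], [0, 0, 0, 0, 0]],
  ],
)

```text
t: 5.45
position: [0.4487, 0.1624, 0.3245]
tool_rot: [-0.002, -0.088, 0.996, -0.0]
force: [-0.2, -0.9, 0.1]
grip_width: 0.002
grip_force: 0.0
```

Call:
drive_tool(
  increments=[
    [[0, 0.5, -3, -6.5, 0], [0, 0.5, -3, -6.5, 0], [0, 0.4, -2, -7, 0], [0, 0.4, -2, -7, 0], [0, 0, 0, -4, 0]],
  ],
)

```text
t: 5.87
position: [0.4518, 0.1515, 0.2948]
tool_rot: [-0.0, -0.087, 0.996, -0.0]
force: [-0.0, -0.6, 0.7]
grip_width: 0.001
grip_force: 0.3
```

Call:
drive_tool(
  increments=[
    [[0, 0.1, -0.5, -4, 0], [0, 0, 0, -4, 0], [0, 0, 0, -4, 0], [0, 0, 0, -6, 0], [0, 0, 0, -6, 0]],
  ],
)

```text
t: 6.28
position: [0.452, 0.1516, 0.2713]
tool_rot: [0.0, -0.087, 0.996, 0.0]
force: [0.7, 1.2, 1.0]
grip_width: 0.003
grip_force: 0.3
```

Call:
drive_tool(
  increments=[
    [[0, 0, 0, 0, 0], [0, 0, 0, 20, 0], [0, 0, 0, 20, 0], [0, 0, 0, 20, 0], [0, 0, 0, 20, 0]],
  ],
)

```text
t: 6.7
position: [0.4517, 0.1516, 0.3524]
tool_rot: [-0.0, -0.088, 0.996, -0.0]
force: [0.2, -0.0, -1.0]
grip_width: -0.003
grip_force: 0.0
```

```bash
python3 - <<'E'
from h import *
print(arm.get_state()['position'])
for n in('side','scene'):
    im,d,m=cap(n);P=cloud(m,d);
    u=np.array([-.17,.985]);L=(P[...,:2]-[.437,.236])
    ly=L@u;lx=L@np.array([.985,.17])
    k=(abs(lx)<.03)&(ly<-.05)&(ly>-.1)&(P[...,2]>.03)&(P[...,2]<.175)
    print(n,k.sum(),'ly',np.percentile(ly[k],[5,50,95]).round(4),'z',np.percentile(P[k][:,2],[5,50,95]).round(4))
    if n=='side':A=im
f=lambda x:cv2.resize(x,(400,500),interpolation=cv2.INTER_CUBIC)
save('fold3',np.hstack([f(A[205:330,260:360]),f(im[200:325,320:420])]))
E
```

```text
[0.45167824 0.15155576 0.35237222]
side 100 ly [-0.0933 -0.0892 -0.0826] z [0.0886 0.0949 0.0979]
scene 106 ly [-0.0853 -0.0803 -0.0764] z [0.0885 0.0946 0.0994]
```

View pics/fold3.png

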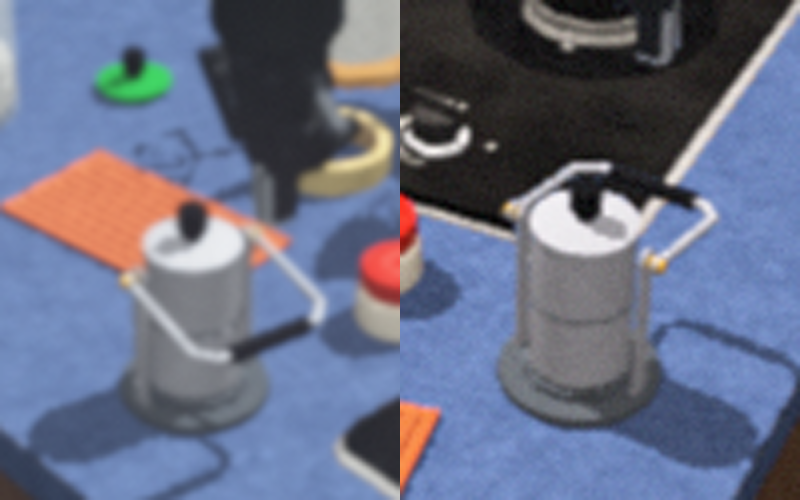

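The handle is folded to about 97° (bar near side-crop (260,345)) and the tiffin stands where it was. Next I'll measure the lid and knob with the wrist camera from here.

```bash
python3 - <<'E'
from h import *
im,d,m=cap('wrist');P=cloud(m,d);save('wrist2',im);C=np.array([.437,.236])
near=np.hypot(P[...,0]-.437,P[...,1]-.236)<.05
q=near&(abs(P[...,2]-.118)<.006);c=max(cv2.findContours(q.astype(np.uint8),0,2)[0],key=cv2.contourArea)
zz=np.median(P[q][:,2]);w=onz(m,cv2.convexHull(c).reshape(-1,2),zz)
print('lid',cv2.minEnclosingCircle((w[:,:2]*1000).astype(np.float32)),zz)
g=cv2.cvtColor(im,cv2.COLOR_RGB2GRAY)
k=(near&(P[...,2]>.139)&(P[...,2]<.15))
print('knob',k.sum(),P[k].min(0).round(4),P[k].max(0).round(4),P[k].mean(0).round(4))
hsv=cv2.cvtColor(im,cv2.COLOR_RGB2HSV)
k=((hsv[...,0]<14)&(hsv[...,1]>130)&(hsv[...,2]>120)).astype(np.uint8)
q=max(cv2.findContours(k,0,2)[0],key=cv2.contourArea);w=onz(m,q.reshape(-1,2),0.006)
print('mat',cv2.minAreaRect((w[:,:2]*1000).astype(np.float32)),q.reshape(-1,2).min(0),q.reshape(-1,2).max(0))
E
```

```text
lid ((435.7015380859375, 233.6875457763672), 32.1510009765625) 0.1179147624301784
knob 1164 [0.4264 0.2249 0.139 ] [0.4465 0.2455 0.1449] [0.4358 0.2337 0.1427]
mat ((496.7099609375, 399.2754821777344), (107.89808654785156, 132.53750610351562), 23.427846908569336) [499 242] [639 374]
```

Call:
drive_tool(
  increments=[
    [[0.6, -3.1, 16.6, 0, 0], [0.6, -3.1, 16.6, 0, 0], [0.6, -3.1, 16.6, 0, 0], [0.6, -3.1, 16.6, 0, 0], [0.6, -3.2, 16.5, 0, 0]],
  ],
  grip_force=25,
)

```text
t: 7.27
position: [0.4356, 0.235, 0.3503]
tool_rot: [-0.001, -0.087, 0.996, -0.0]
force: [0.2, -0.4, -0.7]
grip_width: 0.603
grip_force: 0.0
```

Call:
drive_tool(
  increments=[
    [[0.6, 0, 0, -12, 0], [0.6, 0, 0, -12, 0], [0.6, 0, 0, -12, 0], [0.6, 0, 0, -12, 0], [0.6, 0, 0, -8, 0]],
  ],
)

```text
t: 7.68
position: [0.4353, 0.2341, 0.2934]
tool_rot: [-0.002, -0.088, 0.996, -0.0]
force: [0.4, -0.3, 0.3]
grip_width: 0.594
grip_force: 0.0
```

Call:
drive_tool(
  increments=[
    [[0.4, 0, 0, 0, 0], [0.3, 0, 0, 0, 0], [0.25, 0, 0, 0, 0], [0.15, 0, 0, 0, 0], [0.1, 0, 0, 0, 0]],
  ],
)

```text
t: 8.1
position: [0.4364, 0.2345, 0.2962]
tool_rot: [0.0, -0.087, 0.996, 0.0]
force: [-0.8, 0.6, -0.6]
grip_width: 0.216
grip_force: 24.4
```

Call:
drive_tool(
  increments=[
    [[0.1, 0, 0, 0, 0], [0.1, 0, 0, 0, 0], [0.1, 0, 0, 0, 0], [0.1, 0, 0, 0, 0], [0.1, 0, 0, 0, 0]],
  ],
)

```text
t: 8.52
position: [0.4365, 0.2345, 0.2959]
tool_rot: [0.0, -0.087, 0.996, 0.0]
force: [-0.1, 0.6, 1.3]
grip_width: 0.218
grip_force: 24.7
```

Call:
drive_tool(
  increments=[
    [[0.1, 0, 0, 4, 0], [0.1, 0, 0, 8, 0], [0.1, 0, 0, 12, 0], [0.1, 0, 0, 16, 0], [0.1, 0, 0, 20, 0]],
  ],
)

```text
t: 8.93
position: [0.4358, 0.2341, 0.356]
tool_rot: [-0.001, -0.088, 0.996, -0.0]
force: [0.6, 0.3, -0.4]
grip_width: 0.218
grip_force: 24.5
```

Call:
drive_tool(
  increments=[
    [[0.1, 1.5, 13, 0, 0], [0.1, 3, 25, 0, 0], [0.1, 3, 27, 0, 0], [0.1, 3, 28, 0, 0], [0.1, 3, 28, 0, 0]],
  ],
)

```text
t: 9.35
position: [0.4497, 0.3569, 0.3556]
tool_rot: [0.0, -0.087, 0.996, -0.0]
force: [0.5, 0.4, -0.7]
grip_width: 0.219
grip_force: 24.6
```

Call:
drive_tool(
  increments=[
    [[0.1, 3, 28, 0, 0], [0.1, 3, 28, 0, 0], [0.1, 3, 27, 0, 0], [0.1, 3, 24, 0, 0], [0.1, 2, 14.5, 0, 0]],
  ],
)

```text
t: 9.77
position: [0.4635, 0.4799, 0.3552]
tool_rot: [0.0, -0.088, 0.996, 0.0]
force: [-0.3, -0.8, 0.5]
grip_width: 0.219
grip_force: 24.6
```

```bash
python3 - <<'E'
from h import *
s=arm.get_state();print(s['t'],s['position'],s['grip_width'],s['grip_force'])
im,d,m=cap('wrist');P=cloud(m,d);save('wrist3',im)
im2,d2,m2=cap('side');im3,d3,m3=cap('scene')
p=s['position']
for n,D,MM in(('side',d2,m2),('scene',d3,m3)):
    Q=cloud(MM,D);k=(np.hypot(Q[...,0]-p[0],Q[...,1]-p[1])<.05)&(Q[...,2]>.14)&(Q[...,2]<.2)
    print(n,k.sum(),Q[k].min(0).round(3),Q[k].max(0).round(3))
    hsv=cv2.cvtColor(im3,cv2.COLOR_RGB2HSV)
f=lambda x:cv2.resize(x,(400,500),interpolation=cv2.INTER_CUBIC)
save('lid1',np.hstack([f(im2[170:320,240:360]),f(im3[225:375,235:355])]))
E
```

```text
9.7667 [0.46349349 0.47994565 0.35523508] 0.21922446237334614 24.57328339412925
side 217 [0.432 0.444 0.167] [0.495 0.507 0.2  ]
scene 473 [0.431 0.449 0.168] [0.493 0.514 0.2  ]
```

View pics/lid1.png

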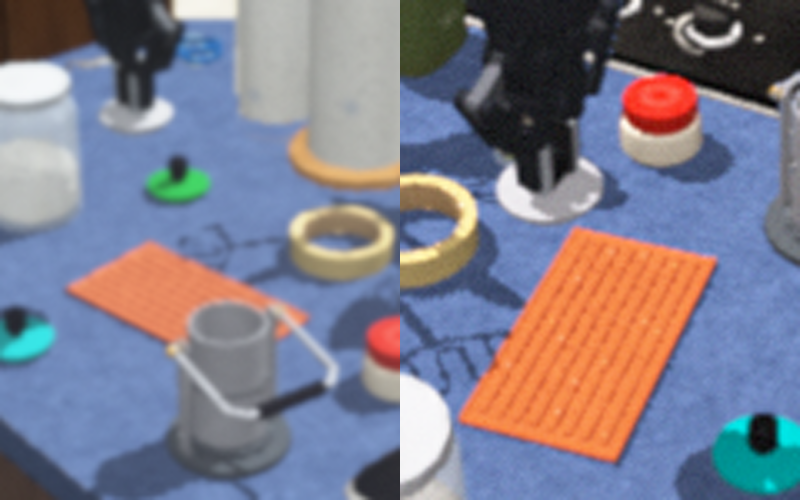

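The lid hangs level in the gripper: white disc at side-crop (137,112). Lowering it.

Call:
drive_tool(
  increments=[
    [[0.1, 0, -2, -15, 0], [0.1, 0, 0, -25, 0], [0.1, 0, 0, -25, 0], [0.1, 0, 0, -25, 0], [0.1, 0, 0, -25, 0]],
  ],
)

```text
t: 10.33
position: [0.4635, 0.4736, 0.2398]
tool_rot: [-0.0, -0.087, 0.996, -0.0]
force: [0.2, 1.4, -0.9]
grip_width: 0.215
grip_force: 24.6
```

Call:
drive_tool(
  increments=[
    [[0.1, 0, 0, -18, 0], [0.1, 0, 0, -12, 0], [0.1, 0, 0, -5, 0], [0.1, 0, 0, -3, 0], [0.1, 0, 0, -2, 0]],
  ],
)

```text
t: 10.75
position: [0.4641, 0.4749, 0.2012]
tool_rot: [0.0, -0.087, 0.996, 0.0]
force: [0.6, -0.2, -0.3]
grip_width: 0.216
grip_force: 24.6
```

Call:
drive_tool(
  increments=[
    [[0.1, 0, 0, -1.5, 0], [0.1, 0, 0, -1.5, 0], [0.1, 0, 0, -1, 0], [0.1, 0, 0, -1, 0], [0.1, 0, 0, -0.5, 0]],
  ],
)

```text
t: 11.17
position: [0.4638, 0.475, 0.1955]
tool_rot: [0.0, -0.088, 0.996, 0.0]
force: [0.4, 0.3, -1.3]
grip_width: 0.222
grip_force: 24.6
```

Call:
drive_tool(
  increments=[
    [[0.1, 0, 0, -0.7, 0], [0.1, 0, 0, -0.7, 0], [0.1, 0, 0, -0.6, 0], [0.1, 0, 0, 0, 0], [0.1, 0, 0, 0, 0]],
  ],
)

```text
t: 11.58
position: [0.4638, 0.475, 0.1939]
tool_rot: [0.0, -0.088, 0.996, 0.0]
force: [-1.4, -1.1, 4.8]
grip_width: 0.222
grip_force: 25.1
```

Call:
drive_tool(
  increments=[
    [[0.25, 0, 0, 0, 0], [0.35, 0, 0, 0, 0], [0.5, 0, 0, 0, 0], [0.5, 0, 0, 0, 0], [0.5, 0, 0, 4, 0]],
  ],
)

```text
t: 12.0
position: [0.4635, 0.4746, 0.1964]
tool_rot: [-0.001, -0.087, 0.996, -0.0]
force: [-0.6, -0.3, 0.8]
grip_width: 0.503
grip_force: 0.0
```

Call:
drive_tool(
  increments=[
    [[0.5, 0, 0, 10, 0], [0.6, 0, 0, 20, 0], [0.8, 0, 0, 35, 0], [1, 0, 0, 35, 0], [1, 0, 0, 35, 0]],
  ],
)

```text
t: 12.42
position: [0.4636, 0.4747, 0.3343]
tool_rot: [-0.0, -0.087, 0.996, -0.0]
force: [0.2, 0.2, 0.1]
grip_width: 0.989
grip_force: 0.0
```

Call:
drive_tool(
  increments=[
    [[1, -4, -25, 25, 0], [1, -6, -35, 5, 0], [1, -8, -40, 0, 0], [1, -8, -35, 0, 0], [1, -6, -30, 0, 0]],
  ],
)

```text
t: 12.83
position: [0.4306, 0.3078, 0.3633]
tool_rot: [0.0, -0.088, 0.996, -0.0]
force: [0.3, -0.1, 0.9]
grip_width: 1.001
grip_force: 0.0
```

```bash
python3 - <<'E'
from h import *
s=arm.get_state();print(s['t'],s['position'])
im,d,m=cap('wrist');P=cloud(m,d);save('wrist4',im)
L=P[...,:2]-[.437,.236]
near=np.hypot(L[...,0],L[...,1])<.05
q=near&(abs(P[...,2]-.114)<.006);c=np.vstack(cv2.findContours(q.astype(np.uint8),0,2)[0])
w=onz(m,cv2.convexHull(c).reshape(-1,2),.114)
print('tin',q.sum(),np.median(P[q][:,2]),cv2.minEnclosingCircle((w[:,:2]*1000).astype(np.float32)),cv2.fitEllipse((w[:,:2]*1000).astype(np.float32)))
L=P[...,:2]-[.464,.475];near=np.hypot(L[...,0],L[...,1])<.045
for a,b in((.012,.03),(.035,.05)):
    q=near&(P[...,2]>a)&(P[...,2]<b);w=P[q];
    if len(w)>5: print('lid',a,len(w),np.median(w,0).round(4),cv2.minEnclosingCircle((w[:,:2]*1000).astype(np.float32)))
E
```

```text
12.8333 [0.43063222 0.30783447 0.36331747]
tin 2202 0.11251261512470645 ((435.02752685546875, 237.8982391357422), 48.420555114746094) ((435.64666748046875, 235.4665069580078), (59.65309524536133, 96.66950988769531), 96.480224609375)
lid 0.012 3033 [0.4585 0.4683 0.016 ] ((463.9651794433594, 474.6405334472656), 32.32249450683594)
lid 0.035 446 [0.4628 0.4725 0.0408] ((463.7110595703125, 474.1022644042969), 10.22696590423584)
```

View pics/wrist4.png

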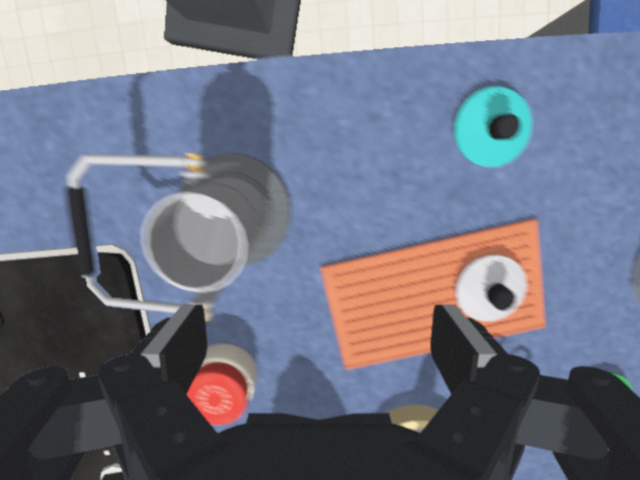

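The wrist view shows the lid knob-up on the mat at (490,288), the open tin rim at (195,243), and the folded handle bar at (80,232). Going for the upper tin.

Call:
drive_tool(
  increments=[
    [[1, 1, -14.6, 0, 0], [1, 1, -14.6, 0, 0], [1, 1, -14.6, 0, 0], [1, 1, -14.5, 0, 0], [1, 1, -14.5, 0, 0]],
  ],
)

```text
t: 13.3
position: [0.4369, 0.2366, 0.3631]
tool_rot: [0.001, -0.088, 0.996, 0.0]
force: [0.4, -0.4, -0.3]
grip_width: 1.002
grip_force: 0.0
```

Call:
drive_tool(
  increments=[
    [[1, 0, 0, -14, 0], [1, 0, 0, -18, 0], [1, 0, 0, -18, 0], [1, 0, 0, -18, 0], [1, 0, 0, -10, 0]],
  ],
)

```text
t: 13.72
position: [0.4365, 0.237, 0.2833]
tool_rot: [-0.0, -0.087, 0.996, -0.0]
force: [-1.2, -0.9, 0.0]
grip_width: 1.002
grip_force: 0.0
```

Call:
drive_tool(
  increments=[
    [[1, 0, 0, -10, 0], [1, 0, 0, -10, 0], [1, 0, 0, -10, 0], [1, 0, 0, -7, 0], [1, 0, 0, -3, 0]],
  ],
)

```text
t: 14.13
position: [0.4366, 0.2371, 0.2433]
tool_rot: [-0.0, -0.087, 0.996, -0.0]
force: [-0.2, -0.6, -0.0]
grip_width: 1.0
grip_force: 0.0
```

Call:
drive_tool(
  increments=[
    [[0.9, 0, 0, 0, 0], [0.85, 0, 0, 0, 0], [0.8, 0, 0, 0, 0], [0.75, 0, 0, 0, 0], [0.7, 0, 0, 0, 0]],
  ],
  grip_force=30,
)

```text
t: 14.55
position: [0.4372, 0.237, 0.2449]
tool_rot: [0.001, -0.088, 0.996, -0.0]
force: [0.4, -2.5, 4.3]
grip_width: 0.729
grip_force: 32.0
```

Call:
drive_tool(
  increments=[
    [[0.6, 0, 0, 0, 0], [0.6, 0, 0, 0, 0], [0.6, 0, 0, 0, 0], [0.6, 0, 0, 0, 0], [0.6, 0, 0, 0, 0]],
  ],
)

```text
t: 14.97
position: [0.4371, 0.237, 0.2449]
tool_rot: [0.001, -0.088, 0.996, -0.0]
force: [-1.7, -2.5, 6.2]
grip_width: 0.733
grip_force: 32.1
```

Call:
drive_tool(
  increments=[
    [[0.6, 0, -0.7, 0, 0], [0.6, 0, -0.7, 0, 0], [0.6, 0, 0, 2, 0], [0.6, 0, 0, 3, 0], [0.6, 0, 0, 4, 0]],
  ],
)

```text
t: 15.38
position: [0.4366, 0.2356, 0.2531]
tool_rot: [-0.0, -0.088, 0.996, -0.0]
force: [-0.3, 0.1, -2.8]
grip_width: 0.728
grip_force: 33.3
```

Call:
drive_tool(
  increments=[
    [[0.6, 0, 0, 6, 0], [0.6, 0, 0, 10, 0], [0.6, 0, 0, 15, 0], [0.6, 0, 0, 25, 0], [0.6, 0, 0, 25, 0]],
  ],
)

```text
t: 15.8
position: [0.4362, 0.2355, 0.3352]
tool_rot: [-0.001, -0.087, 0.996, -0.0]
force: [0.8, -0.1, -2.1]
grip_width: 0.729
grip_force: 33.4
```

```bash
python3 - <<'E'
from h import *
s=arm.get_state();print(s['t'],s['position'],s['grip_width'],s['grip_force'])
im2,d2,m2=cap('side');im3,d3,m3=cap('scene')
f=lambda x:cv2.resize(x,(400,500),interpolation=cv2.INTER_CUBIC)
save('tin1',np.hstack([f(im2[190:340,250:370]),f(im3[190:340,310:430])]))
E
```

```text
15.8 [0.43622093 0.23545915 0.33523422] 0.729166763495185 33.41765709221363
```

View pics/tin1.png

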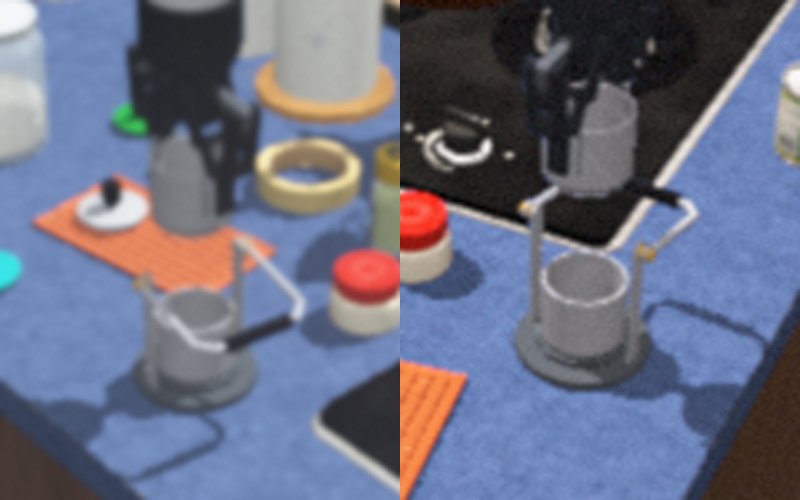

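The tin is free and level in the gripper, and the lower tin is seated in the carrier with the handle down. Carrying it to the mat.

Call:
drive_tool(
  increments=[
    [[0.6, 2, 5, 12, 0], [0.6, 5, 12, 3, 0], [0.6, 8, 19, 0, 0], [0.6, 8, 19, 0, 0], [0.6, 8, 19, 0, 0]],
  ],
)

```text
t: 16.32
position: [0.4681, 0.311, 0.3487]
tool_rot: [-0.0, -0.087, 0.996, 0.0]
force: [0.9, 0.1, -1.3]
grip_width: 0.73
grip_force: 33.5
```

Call:
drive_tool(
  increments=[
    [[0.6, 8, 19, 0, 0], [0.6, 8, 19, 0, 0], [0.6, 8, 19, 0, 0], [0.6, 6, 15, 0, 0], [0.6, 4, 9.5, 0, 0]],
  ],
)

```text
t: 16.73
position: [0.5023, 0.3934, 0.3481]
tool_rot: [-0.0, -0.088, 0.996, 0.0]
force: [-0.0, 0.0, -1.0]
grip_width: 0.731
grip_force: 33.5
```

Call:
drive_tool(
  increments=[
    [[0.6, 0, 0, -15, 0], [0.6, 0, 0, -25, 0], [0.6, 0, 0, -25, 0], [0.6, 0, 0, -25, 0], [0.6, 0, 0, -20, 0]],
  ],
)

```text
t: 17.15
position: [0.5011, 0.3911, 0.2367]
tool_rot: [-0.001, -0.088, 0.996, -0.001]
force: [-0.2, 0.6, -2.0]
grip_width: 0.731
grip_force: 33.5
```

Call:
drive_tool(
  increments=[
    [[0.6, 0, 0, -15, 0], [0.6, 0, 0, -12, 0], [0.6, 0, 0, -8, 0], [0.6, 0, 0, -4, 0], [0.6, 0, 0, -2, 0]],
  ],
)

```text
t: 17.57
position: [0.5018, 0.3913, 0.1977]
tool_rot: [-0.0, -0.087, 0.996, -0.0]
force: [0.1, 0.5, -0.7]
grip_width: 0.734
grip_force: 33.5
```

Call:
drive_tool(
  increments=[
    [[0.6, 0, 0, -1, 0], [0.6, 0, 0, -1, 0], [0.6, 0, 0, -1, 0], [0.6, 0, 0, 0, 0], [0.6, 0, 0, 0, 0]],
  ],
)

```text
t: 17.98
position: [0.5019, 0.3913, 0.1956]
tool_rot: [0.0, -0.087, 0.996, 0.0]
force: [0.6, 0.2, -1.6]
grip_width: 0.733
grip_force: 33.5
```

Call:
drive_tool(
  increments=[
    [[0.6, 0, 0, -0.6, 0], [0.6, 0, 0, -0.5, 0], [0.6, 0, 0, -0.4, 0], [0.6, 0, 0, 0, 0], [0.6, 0, 0, 0, 0]],
  ],
)

```text
t: 18.4
position: [0.5018, 0.3912, 0.1936]
tool_rot: [-0.0, -0.087, 0.996, -0.0]
force: [0.2, 0.3, -2.3]
grip_width: 0.731
grip_force: 33.5
```

Call:
drive_tool(
  increments=[
    [[0.6, 0, 0, -0.6, 0], [0.6, 0, 0, -0.5, 0], [0.6, 0, 0, 0, 0], [0.6, 0, 0, 0, 0], [0.6, 0, 0, 0, 0]],
  ],
)

```text
t: 18.82
position: [0.5019, 0.3912, 0.193]
tool_rot: [0.0, -0.088, 0.996, 0.0]
force: [-1.8, -0.8, 5.4]
grip_width: 0.732
grip_force: 33.9
```

Contact. Releasing and withdrawing.

Call:
drive_tool(
  increments=[
    [[0.76, 0, 0, 0, 0], [0.8, 0, 0, 0, 0], [0.84, 0, 0, 0, 0], [0.87, 0, 0, 0, 0], [0.87, 0, 0, 0, 0]],
  ],
)

```text
t: 19.23
position: [0.5018, 0.3912, 0.1924]
tool_rot: [-0.0, -0.087, 0.996, -0.0]
force: [0.1, 0.1, -0.0]
grip_width: 0.872
grip_force: 0.0
```

Call:
drive_tool(
  increments=[
    [[0.87, 0, 0, 5, 0], [0.87, 0, 0, 12, 0], [0.87, 0, 0, 20, 0], [0.87, 0, 0, 30, 0], [0.87, 0, 0, 35, 0]],
  ],
)

```text
t: 19.65
position: [0.5011, 0.3907, 0.2951]
tool_rot: [-0.001, -0.087, 0.996, -0.001]
force: [0.0, 1.8, 0.2]
grip_width: 0.87
grip_force: 0.0
```

Call:
drive_tool(
  increments=[
    [[0.87, 0, 0, 35, 0], [0.87, 0, 0, 30, 0], [0.87, 10, -30, 10, 0], [0.87, 10, -30, 0, 0], [0.87, 0, 0, 0, 0]],
  ],
)

```text
t: 20.07
position: [0.5232, 0.3276, 0.3724]
tool_rot: [0.002, -0.087, 0.996, -0.001]
force: [-1.4, 0.1, -0.6]
grip_width: 0.869
grip_force: 0.0
```

```bash
python3 - <<'E'
from h import *
s=arm.get_state();print(s['t'],s['position'])
im,d,m=cap('wrist');P=cloud(m,d);im3,_,_=cap('scene')
f=lambda x:cv2.resize(x,(400,300),interpolation=cv2.INTER_CUBIC)
save('end',np.hstack([f(im),f(im3[190:400,190:470])]))
hsv=cv2.cvtColor(im,cv2.COLOR_RGB2HSV)
k=((hsv[...,0]<14)&(hsv[...,1]>130)&(hsv[...,2]>120)).astype(np.uint8)
for c in cv2.findContours(k,0,2)[0]:
    if cv2.contourArea(c)>500: print('mat',cv2.minAreaRect((onz(m,c.reshape(-1,2),.006)[:,:2]*1000).astype(np.float32)))
def circ(x,y,r,a,b):
    q=(np.hypot(P[...,0]-x,P[...,1]-y)<r)&(P[...,2]>a)&(P[...,2]<b)
    w=P[q];print(len(w),np.median(w[:,2]),cv2.minEnclosingCircle((w[:,:2]*1000).astype(np.float32)))
circ(.5018,.391,.045,.057,.068);circ(.464,.475,.045,.014,.03)
E
```

```text
20.0667 [0.5232337  0.32762503 0.37241161]
mat ((611.1102905273438, 237.41058349609375), (63.15106964111328, 61.256229400634766), 83.92967224121094)
mat ((458.07958984375, 419.11541748046875), (46.6912841796875, 176.42544555664062), 17.902114868164062)
1027 0.060909353230050256 ((500.86407470703125, 390.1898498535156), 31.181726455688477)
3352 0.016072910284987585 ((464.23895263671875, 474.29119873046875), 32.31147766113281)
```

View pics/end.png

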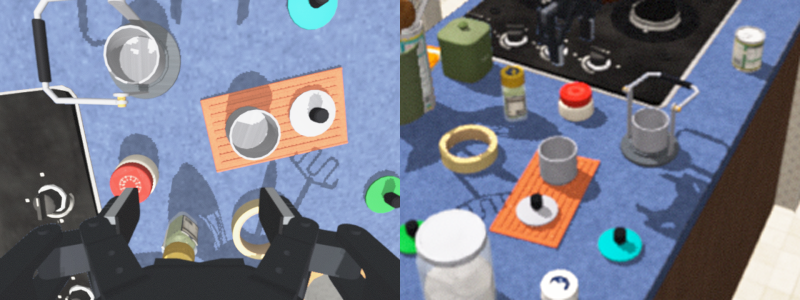

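The final view shows the tin and the lid (knob up) wholly on the mat, the carrier with its lower tin and folded handle in place, and the things around undisturbed.

```bash
python3 -c "
from station import arm
print(arm.sign_off())"
```

```text
the job is handed in; nothing more can be done
None
```

The job is handed in at about 20 s: the handle is folded down, and the lid (knob up) and the upper tin stand on the mat; during the fold the finger pressed the handle bar inward and briefly tilted or nudged the carrier a few mm, but it stands where it was with its lower tin, and the things around it look undisturbed.

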